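# Clear the light bench and hold a fossil prism in its beam

### The job

Tip the light bench's tray, which has a red handle, so that all three stone chunks slide into the green bin behind it, and let it back down flat. Then take the amber prism from the rack, touching it only on its two white frosted faces, and finish while holding it still in the beam between lamp and viewer, upright and touching nothing else, so that the light passes squarely through its two clear faces and the dark fossil spot. Leave the other prisms, bottles, brush and vertebra where they are.

Things in the scene. Friction and masses are not known exactly. Their poses are not given: they have to be found in the camera images.
- beam (a point): The middle of the light beam on the light bench, 100 mm above the table, half-way between lamp and viewer. Its y axis runs along the beam to the white lamp (at +y; the black viewer is at -y), z is up, +x points away from the robot to the green bin. The beam (a faint yellow rod, 16 mm across) is free for 174 mm between the lamp's and the viewer's faces; their housings are up to 62 mm in diameter, tops 131 mm above the table. The bench differs in place and yaw from run to run.
- tray_handle (a point): Middle of the red handle bar of the steel tip tray: 12 mm thick, round, 100 mm long along the bench's y axis, 62 mm above the table when the tray is down, free beneath (bench base plate, 20 mm high, ends 25 mm behind it). The tray edge begins 42 mm behind the bar (+x), and two 8 mm arms join them near the bar's ends. This point swings with the tray, and its axes turn with it.
- tray_hinge (a point): Middle of the tray's hinge line, which runs along the bench's y axis at the tray's far (+x) edge, 60 mm above the table; the handle bar is 195 mm from it. Axes as beam.
- tray (a joint): Tilt of the tray, rad: 0 = down, flat; grows as the handle is lifted, up to a stop at 1.25. It falls back by its own weight (0.3 kg). The tray floor is 150 mm (x) by 126 mm (y), its top 60 mm above the table when flat, with rims 12 mm high at the sides, 8 mm at the handle's edge and none at the hinge. Chunks begin to slide at about 0.45 to 0.7 rad and are all off by about 1.1.
- chunk1_center (a point): Centre of a brown stone chunk, irregular, about 34 to 42 mm across and high, about 60 g, lying on the tray at the start.
- chunk2_center (a point): Centre of a brown stone chunk, irregular, about 34 to 42 mm across and high, about 70 g, lying on the tray at the start.
- chunk3_center (a point): Centre of a brown stone chunk, irregular, about 34 to 42 mm across and high, about 50 g, lying on the tray at the start.
- bin_in (a point): Centre of the inner floor of the green scrap bin fixed to the bench behind the tray, 6 mm above the table: inside 140 mm (x) by 170 mm (y), walls 75 to 85 mm high above the table (50 mm under the tray). Axes as beam.
- prism_center (a point): Centre (half-way up) of the prism cell: an upright amber block with white frosted plates on its +x and -x faces (22 mm apart over the plates, each 24 mm wide and 60 mm high) and two clear polished faces at +y and -y (27 mm apart). 60 mm high, about 60 g. z is up. Stands 12 mm deep in a socket of the rack, its foot 6 mm above the table, its frosted faces towards the front and back of the rack.
- prism_fossil (a point): The dark fossil spot in the prism, on its upright centre line, 14 mm below the prism's centre (16 mm above its foot), seen through both clear faces. Axes as the prism.
- rack: Dark wooden block 70 mm (x) by 180 mm (y) by 18 mm high, fixed, with three sockets 55 mm apart in a row along y, each 1.5 mm wider than a prism all round. Origin under its centre. Which prism stands in which socket varies, as do its place and yaw.
- spare_green: Like the prism cell (22 x 27 x 60 mm, two white frosted faces) but with a green block. Stands in its own socket of the rack; to be left there. Origin under its centre.
- spare_blue: Like the prism cell (22 x 27 x 60 mm, two white frosted faces) but with a blue block. Stands in its own socket of the rack; to be left there. Origin under its centre.
- bottle_a: Clear bottle with blue cap, 60 mm across, 150 mm high, bystander. Origin under its centre.
- bottle_b: The other such bottle, bystander. Origin under its centre.
- brush: Brush lying on the table, bystander. Origin near its middle.
- vertebra: Brown fossil vertebra, about 100 x 85 x 75 mm, bystander. Origin under its centre.
Things that resemble listed ones, but are neither listed nor needed, are in the scene too. There is more than one size of the rack; the one meant has the size given above.

How it is judged:
On the way, in this order (a step that is already met when the one before it is completed fails the run):
1. the tray is being tipped (value of joint tray above 0.25 rad), for 0.1 s.
2. all three chunks lie in the green bin (x of chunk1_center in the frame of bin_in between -0.075 and 0.075 m and y of chunk1_center in the frame of bin_in between -0.09 and 0.09 m and z of chunk1_center in the frame of bin_in between 0 and 0.07 m and x of chunk2_center in the frame of bin_in between -0.075 and 0.075 m and y of chunk2_center in the frame of bin_in between -0.09 and 0.09 m and z of chunk2_center in the frame of bin_in between 0 and 0.07 m and x of chunk3_center in the frame of bin_in between -0.075 and 0.075 m and y of chunk3_center in the frame of bin_in between -0.09 and 0.09 m and z of chunk3_center in the frame of bin_in between 0 and 0.07 m), for 0.2 s.
3. the tray is back down flat (value of joint tray below 0.06 rad), for 0.2 s.
4. the prism has been lifted out of the rack (z of prism_center in the frame of rack above 0.06 m), for 0.1 s.
At the end, for the whole second after the job is handed in: Chunks in the bin, tray flat (0.06 rad). Prism held still by its frosted faces only, touching nothing else, upright and square within 10 degrees, fossil spot within 8 mm of the beam axis and 30 mm of its middle along it. Bystanders moved under 25 mm (prisms) or 30 mm (all of step 2 and x of prism_fossil in the frame of beam between -0.008 and 0.008 m and z of prism_fossil in the frame of beam between -0.008 and 0.008 m and y of prism_fossil in the frame of beam between -0.03 and 0.03 m and value of joint tray below 0.06 rad and angle between prism_fossil's own z axis and vertical below 0.17 rad and angle between the x axis of prism_fossil and the x axis of beam, either way round below 0.17 rad and linear speed of prism below 0.03 m/s and contact force between prism and the fingers above 1 N and contact force between prism and bench below 0.1 N and contact force between prism_c0 and the fingers below 0.3 N and distance of each of spare_green, spare_blue from where it was at the start of the episode below 0.025 m and distance of each of bottle_a, bottle_b, brush, vertebra from where it was at the start of the episode below 0.03 m); the arm keeps its last pose, push and grip.
It fails at once if the fingers touch the prism's clear block (contact force between prism_c0 and the fingers above 0.5 N).
It fails at once if a bystander is moved out of its place (distance of any of spare_green, spare_blue from where it was at the start of the episode above 0.025 m or distance of any of bottle_a, bottle_b, brush, vertebra from where it was at the start of the episode above 0.03 m).
It also fails if it takes over 64 s, if anything falls off the work surface, if the arm or the gripper's body presses on something with over 40 N, if the wrist force passes 120 N, or if a joint passes its speed limit or range.

### The arm

A 7-joint arm with a two-finger parallel gripper is mounted at the origin on the work surface. World frame = base frame: x ahead of the robot, y to its left, z up, the work surface at z = 0. Lengths are in m, angles in rad, forces in N, time in s.
With the tool pointing down it reaches from about 0.4 to 0.85 m from the base axis. Payload 10.4 kg.
Tool frame: the origin (TCP) lies midway between the tips of the shut fingers; the grasp point (between the pads) lies 19 mm behind it; z points along the fingers, y is the line along which they close (so a half turn about z gives the same grasp; the last joint's range is limited). The gripper opens to 85 mm and grips with 20 to 120 N. Pads are 22 mm wide; open, the fingers measure 114 mm over their backs; the gripper's body (76 mm by 85 mm) begins 54 mm behind the grasp point. The pads swing forward as they close: fully open they stand 13 mm farther back than shut.
Start: joints at [1.151, 0.332, -0.065, 1.46, 0.022, 1.35, -0.088], TCP at [0.242, -0.576, 0.231] pointing down, gripper open.
Joint ranges: [-2.6, 2.6], [-0.5, 2.12], [-1.47, 1.34], [0.16, 2.42], [-1.27, 4.41], [0.06, 2.06], [-2.6, 2.6]. Speed limits (rad/s): [2.22, 2.22, 2.79, 2.79, 3.14, 3.14, 3.14].

### API

Orientations are given as a unit quaternion [x, y, z, w].
In Python, from workcell import get_obs, camera, camera_params, hand_in gives the robot as it stands.
- The arm moves only by the tool carry_out, never from a script. Its argument "commands" is a list that holds one entry, the list of rows, each a list of 6 numbers: the shift along the tool's x, y, z in units of 40 mm (1.0 is 40 mm), then the turn, a rotation vector about the tool's x, y, z in units of 6 degrees (1.0 is 6 degrees). In form: [[[x, y, z, ax, ay, az], ...]]. A call has 1 to 20 rows; each row shifts and turns the commanded pose from where the row before left it, along the tool's axes as they then stand; what a row does not reach is not made up. A row lasts 1/12 s, in which the tool goes at most 41.7 mm and 7.16 degrees, less where a joint would pass 70% of its speed; a pose out of reach is approached as far as the arm can. A call is refused whole if a number of a shift passes 1 or a number of a turn 1, either way. A call with a gripper value outside its range is refused whole. "hand" is the closure, from -1 (fully open) to 1 (shut), set as the call begins (left out, the last holds). The fingers move at their own pace and stop on an object; "force" is the grip in N (left out, the last holds). Time passes only in rows, so rows that do not move let the fingers close. It gives the time, the measured TCP pose, the force, the opening and the grip force at its end, in the units of the state.
- get_obs(): the state, without advancing time (a new reading comes with each control period).
- camera(name): name is "scene" or "top"; returns the picture (480x640x3 uint8, red, green, blue); there is no depth.
- camera_params(name): a dict with "mtx" (3x3 intrinsics, pixels), "R" (3x3) and "t" (3): a world point X has camera coordinates R X + t. Camera axes: x right, y down, z forward; pixel columns grow to the right and rows downward; lengths in m; the calibration is good to about 2 mm. A picture is of the moment at which its call begins. camera_params takes no time and is no camera call.
- hand_in(): hands the job in; it is judged then, once.
The state is a dict: "clock": time; "joint_pos": joint angles; "joint_velocities": joint speeds; "tau": joint torques, N m; "position": TCP position; "ee_rot": TCP orientation; "ft_force": force on the tool from outside, world axes, zero at the start; "torque": the same for the moment, N m; "grip_width": opening from 0.0 (shut) to 1.0 (fully open); "grasp_force": force on a finger pad.
Only numpy, scipy, OpenCV 4.12 (cv2) and the standard library are available. Lean on these libraries where they do the work, as an engineer would, in place of code of your own. Each camera call takes 0.05 s, during which the arm holds its last target. There are 200 camera calls.

## Working session

There is one attempt and no reset: what is moved stays moved. The work goes in short steps, Python scripts to look and compute and a tool call to move; the robot and the scene stay as the last step left them, time stands still between calls to the robot, and variables do not carry over. Pictures are saved under pics/ and viewed, at most 10 in all, crops included, and the job is handed in when it is done.

Besides the shell and the picture viewer there is one more tool, called after "Call:" as name(argument=value, ...) on one line, values as JSON. carry_out: Moves the arm, as the interface text tells. Its arguments: {"type":"object","properties":{"commands":{"type":"array"},"hand":{"type":"number"},"force":{"type":"number"}},"required":["commands"]}

```bash
mkdir -p pics
python3 - <<'E'
from workcell import *
import cv2, numpy as np
for n in("scene","top"):
    im=camera(n); cv2.imwrite(f"pics/{n}0.png",im[...,::-1]); p=camera_params(n)
    print(n,np.round(p["mtx"],1).tolist(),np.round(p["R"],4).tolist(),np.round(p["t"],4).tolist())
o=get_obs(); print({k:np.round(v,3).tolist() for k,v in o.items()})
E
```

```text
scene [[438.4, 0.0, 321.2], [0.0, 438.4, 242.9], [0.0, 0.0, 1.0]] [[0.3683, 0.9297, 0.0109], [0.6032, -0.2301, -0.7637], [-0.7074, 0.2878, -0.6455]] [-0.2449, -0.229, 1.4194]
top [[581.5, 0.0, 312.6], [0.0, 581.5, 236.4], [0.0, 0.0, 1.0]] [[-0.0077, -0.9998, 0.0174], [-0.987, 0.0049, -0.1604], [0.1602, -0.0184, -0.9869]] [0.0545, 0.536, 1.4599]
{'clock': 0.1, 'joint_pos': [1.151, 0.333, -0.065, 1.461, 0.022, 1.35, -0.088], 'joint_velocities': [0.0, -0.001, -0.001, -0.001, 0.002, 0.001, 0.0], 'tau': [0.001, -62.674, 0.049, -39.243, 0.016, 0.007, -0.0], 'position': [0.241, -0.576, 0.231], 'ee_rot': [0.98, 0.197, -0.0, -0.001], 'ft_force': [0.243, 0.481, -0.333], 'torque': [0.006, -0.047, -0.022], 'grasp_force': 0.0, 'grip_width': 0.999}
```

View pics/scene0.png

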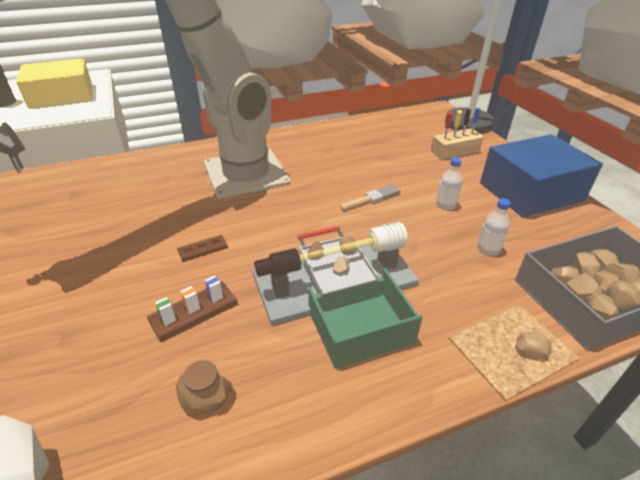

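View pics/top0.png

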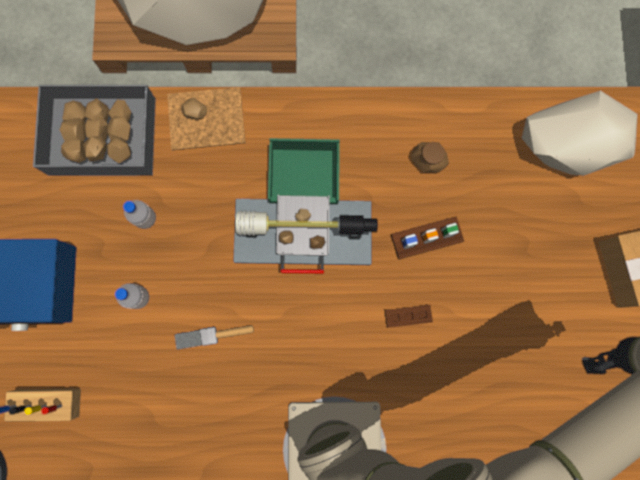

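The scene picture shows the tray handle at (320,233), beam at (340,248), bin at (365,320) and prisms at (165,310), (190,298) and (214,290). The top view shows the handle at (302,271), the lamp at (251,224), the viewer at (357,225), and the prisms blue (411,240), amber (431,235) and green (451,229). Amber is in the middle socket.

```bash
cat > h.py <<'E'
from workcell import *
import cv2, numpy as np
from scipy.spatial.transform import Rotation as Rot
P={n:camera_params(n) for n in("scene","top")}
def ray(n,uv):
    p=P[n];R=np.array(p["R"]);d=R.T@np.linalg.solve(np.array(p["mtx"]),[uv[0],uv[1],1.]);return -R.T@np.array(p["t"]),d
def plane(n,uv,z):
    c,d=ray(n,uv);return c+d*(z-c[2])/d[2]
def tri(a,b):
    M=[np.array(P[n]["mtx"])@np.c_[np.array(P[n]["R"]),P[n]["t"]] for n in("scene","top")]
    X=cv2.triangulatePoints(M[0],M[1],np.array(a,float).reshape(2,1),np.array(b,float).reshape(2,1))[:,0];X=X[:3]/X[3]
    r=[np.linalg.norm((lambda q:q[:2]/q[2])(m@np.r_[X,1])-u) for m,u in zip(M,(a,b))]
    return X,np.round(r,1)
def mask(im,roi,h,smin=110,vmin=50):
    hsv=cv2.cvtColor(im,cv2.COLOR_RGB2HSV);x0,y0,x1,y1=roi
    m=cv2.inRange(hsv,(h[0],smin,vmin),(h[1],255,255));o=np.zeros_like(m);o[y0:y1,x0:x1]=m[y0:y1,x0:x1];return o
def blob(m):
    n,l,s,c=cv2.connectedComponentsWithStats(m);i=1+np.argmax(s[1:,4]);ys,xs=np.where(l==i)
    r=cv2.minAreaRect(np.c_[xs,ys].astype(np.float32));b=cv2.boxPoints(r)
    k=np.argsort([np.linalg.norm(b[0]-b[1]),np.linalg.norm(b[1]-b[2])])[1]
    e=((b[0]+b[3])/2,(b[1]+b[2])/2) if k==0 else ((b[0]+b[1])/2,(b[2]+b[3])/2)
    return c[i],s[i,4],sorted([tuple(q) for q in e])
E
python3 - <<'E'
from h import *
np.set_printoptions(precision=4,suppress=True)
S=cv2.imread("pics/scene0.png")[...,::-1].copy();T=cv2.imread("pics/top0.png")[...,::-1].copy()
a=blob(mask(S,(290,222,350,245),(0,6),150));b=blob(mask(T,(270,262,335,280),(0,6),150))
print("handle",a,b)
# scene left end = viewer side (-y) ; top right end = -y
for i,j in((0,1),(1,0)): print(tri(a[2][i],b[2][j]))
print(tri(a[0],b[0]))
for nm,h,rs,rt in(("amber",(8,22),(180,285,203,300),(422,226,440,244)),("blue",(105,130),(203,274,224,290),(400,230,420,250)),("green",(50,80),(152,295,176,310),(440,220,462,240))):
    sm=160 if nm=="amber" else 110
    a=blob(mask(S,rs,h,sm,150 if nm=="amber" else 50));b=blob(mask(T,rt,h,sm,150 if nm=="amber" else 50));print(nm,a[:2],b[:2],tri(a[0],b[0]),plane("top",b[0],.066))
a=blob(mask(S,(300,232,376,262),(22,32),90,150));b=blob(mask(T,(265,215,342,232),(22,32),90,120))
print("beam",a,b)
for i,j in((0,1),(1,0)): print(tri(a[2][i],b[2][j]))
c=lambda im,x0,y0,x1,y1:cv2.resize(im[y0:y1,x0:x1],None,fx=4,fy=4,interpolation=cv2.INTER_CUBIC)
A=c(T,385,205,470,265);B=c(S,140,265,245,340);C=c(T,225,185,385,280);
o=np.zeros((600,800,3),np.uint8)
o[:A.shape[0],:A.shape[1]]=A;o[:B.shape[0],350:350+B.shape[1]]=B;C=cv2.resize(C,(480,285));o[305:590,:480]=C
cv2.imwrite("pics/crop.png",o[...,::-1])
E
```

```text
handle (array([317.6377, 231.8696]), np.int32(138), [(np.float32(298.0706), np.float32(236.31764)), (np.float32(338.0941), np.float32(227.42354))]) (array([301.8844, 270.9116]), np.int32(147), [(np.float32(280.0), np.float32(271.0)), (np.float32(323.0), np.float32(271.0))])
(array([0.4443, 0.0259, 0.0644]), array([0., 0.]))
(array([0.4449, 0.1336, 0.0624]), array([0.5, 0.3]))
(array([0.4447, 0.0784, 0.0636]), array([0.5, 0.3]))
amber (array([187., 292.]), np.int32(1)) (array([431.8431, 234.    ]), np.int32(51)) (array([ 0.5373, -0.2538,  0.0655]), array([0.3, 0.1])) [ 0.5373 -0.2533  0.066 ]
blue (array([211.48, 281.04]), np.int32(25)) (array([409.431 , 240.2414]), np.int32(58)) (array([ 0.5216, -0.1974,  0.0631]), array([1.3, 0.6])) [ 0.5215 -0.1953  0.066 ]Traceback (most recent call last):
  File "<stdin>", line 11, in <module>
  File "h.py", line 18, in blob
    n,l,s,c=cv2.connectedComponentsWithStats(m);i=1+np.argmax(s[1:,4]);ys,xs=np.where(l==i)
                                                    ~~~~~~~~~^^^^^^^^^
    return _wrapfunc(a, 'argmax', axis=axis, out=out, **kwds)
    return bound(*args, **kwds)
ValueError: attempt to get argmax of an empty sequence
```

Run:
```python
from h import *
np.set_printoptions(precision=4,suppress=True)
S=cv2.imread("pics/scene0.png")[...,::-1].copy();T=cv2.imread("pics/top0.png")[...,::-1].copy()
def t(f,*a):
    try:return f(*a)
    except ValueError:return None
for nm,h,rs,rt in(("amber",(8,22),(180,285,203,296),(422,226,440,244)),("green",(40,85),(152,295,176,308),(440,220,462,240))):
    a=t(blob,mask(S,rs,h,80 if nm=='green' else 120,50 if nm=='green' else 180));b=t(blob,mask(T,rt,h,80 if nm=='green' else 160,50 if nm=='green' else 150))
    print(nm,a and a[:2],b and b[:2]);
    if b: print(plane("top",b[0],.066))
    if a and b: print(tri(a[0],b[0]))
a=t(blob,mask(S,(300,232,376,262),(22,32),90,150));b=t(blob,mask(T,(265,215,342,232),(22,32),90,120))
print("beam",a,b)
if a and b: print(tri(a[2][0],b[2][1]),tri(a[2][1],b[2][0]))
# line fits in top view
def line(m,z):
    ys,xs=np.where(m>0);l=cv2.fitLine(np.c_[xs,ys].astype(np.float32),cv2.DIST_L2,0,.01,.01).ravel()
    p=[plane("top",l[2:]+s*20*l[:2],z) for s in(-1,1)];d=p[1]-p[0];d*=np.sign(d[1]);return (p[0]+p[1])/2,np.degrees(np.arctan2(-d[0],d[1]))
print("handle yaw",line(mask(T,(270,262,335,280),(0,6),150),.062),"beam",line(mask(T,(285,215,335,232),(22,32),90,120),.1))
g=mask(T,(255,130,350,205),(60,90),80,30);print("bin",cv2.minAreaRect(np.argwhere(g>0)[:,::-1].astype(np.float32)))
r=cv2.inRange(cv2.cvtColor(T,cv2.COLOR_RGB2HSV),(0,80,20),(20,255,100));o=np.zeros_like(r);o[210:265,385:470]=r[210:265,385:470]
ra=cv2.minAreaRect(np.argwhere(o>0)[:,::-1].astype(np.float32));print("rack",ra)
bx=np.array([plane("top",q,.012) for q in cv2.boxPoints(ra)]);print(bx,bx.mean(0))
c=lambda im,x0,y0,x1,y1:cv2.resize(im[y0:y1,x0:x1],None,fx=4,fy=4,interpolation=cv2.INTER_CUBIC)
A=c(T,385,205,470,265);B=c(S,140,265,245,340);C=c(T,225,185,385,280);
o=np.zeros((600,800,3),np.uint8)
o[:A.shape[0],:A.shape[1]]=A;o[:B.shape[0],350:350+B.shape[1]]=B;C=cv2.resize(C,(480,285));o[305:590,:480]=C
cv2.imwrite("pics/crop.png",o[...,::-1])
```

```text
amber (array([192.8103, 289.6552]), np.int32(116)) (array([431.8431, 234.    ]), np.int32(51))
[ 0.5373 -0.2533  0.066 ]
(array([ 0.5371, -0.2482,  0.0707]), array([3.3, 1.6]))
green (array([162.4103, 303.3333]), np.int32(39)) (array([450.1, 229.3]), np.int32(70))
[ 0.5493 -0.3007  0.066 ]
(array([ 0.5497, -0.3034,  0.0627]), array([1.5, 0.7]))
beam (array([360.1102, 242.3386]), np.int32(127), [(np.float32(339.65564), np.float32(242.49026)), (np.float32(373.95917), np.float32(240.34628))]) (array([300.966 , 223.5995]), np.int32(382), [(np.float32(267.0), np.float32(222.5)), (np.float32(337.0), np.float32(222.5))])
(array([0.5674, 0.0214, 0.1448]), array([25.3, 12.8])) (array([0.5629, 0.1665, 0.1021]), array([1.1, 0.6]))
handle yaw (array([0.4451, 0.0791, 0.062 ]), np.float64(-0.9819730376510177)) beam (array([0.559 , 0.0608, 0.1   ]), np.float64(-0.8759668094231237))
bin ((303.1186218261719, 171.00201416015625), (68.73589324951172, 63.07568359375), 0.9710219502449036)
rack ((426.45025634765625, 237.589111328125), (24.309734344482422, 67.89407348632812), 74.1808090209961)
[[ 0.5437 -0.1556  0.012 ]
 [ 0.5928 -0.3315  0.012 ]
 [ 0.5297 -0.3462  0.012 ]
 [ 0.4813 -0.1712  0.012 ]] [ 0.5369 -0.2511  0.012 ]
```

View pics/crop.png

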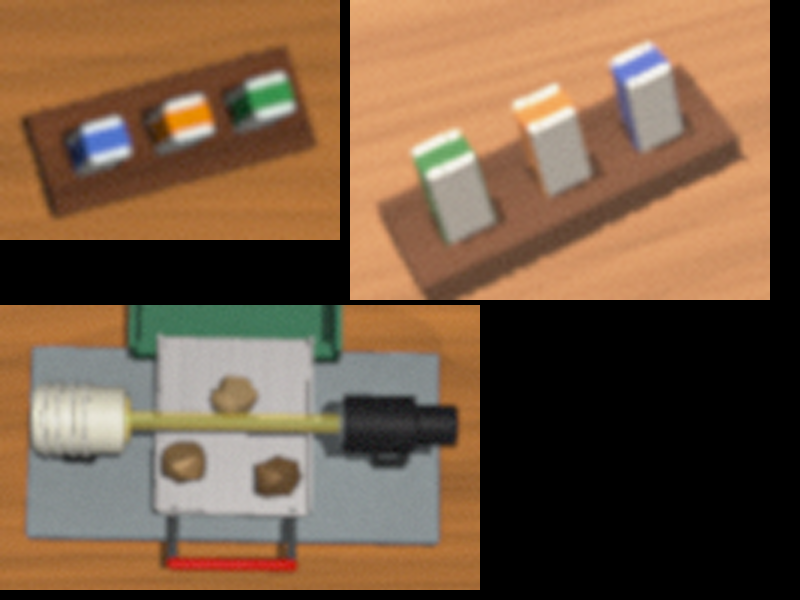

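The crop shows the amber prism in the middle socket, with its white plates on the front and back sides. The tray, beam and handle run nearly along world y.

Measured positions:
- **Handle:** (0.445, 0.079, 0.063), triangulated and close to the expected 0.062 height.
- **Bench:** yaw about -0.9°.
- **Beam:** x about 0.559.
- **Prism top:** (0.537, -0.253, 0.066).
- **Rack:** yaw about 15°.

I'll turn the tool first.

Call:
carry_out(commands=[[[0,0,0,0,0,-1],[0,0,0,0,0,-1],[0,0,0,0,0,-1],[0,0,0,0,0,-1],[0,0,0,0,0,-1],[0,0,0,0,0,-1],[0,0,0,0,0,-1],[0,0,0,0,0,-1],[0,0,0,0,0,-1],[0,0,0,0,0,-1],[0,0,0,0,0,-1],[0,0,0,0,0,0]]], hand=-1)

```text
clock: 1.1
position: [0.2414, -0.5763, 0.2308]
ee_rot: [0.713, 0.701, 0.0, -0.0]
ft_force: [0.4, -0.2, 0.0]
grip_width: 1.0
grasp_force: 0.0
```

Call:
carry_out(commands=[[[0.76,0.6,0,0,0,0],[0.76,0.6,0,0,0,0],[0.76,0.6,0,0,0,0],[0.76,0.6,0,0,0,0],[0.76,0.6,0,0,0,0],[0.76,0.6,0,0,0,0],[0.76,0.6,0,0,0,0],[0.76,0.6,0,0,0,0],[0.76,0.6,0,0,0,0],[0.86,-0.08,0,0,0,0],[0.86,-0.08,0,0,0,0],[0.86,-0.08,0,0,0,0],[0.86,-0.08,0,0,0,0],[0.86,-0.08,0,0,0,0],[0.86,-0.08,0,0,0,0],[0.86,-0.08,0,0,0,0],[0.86,-0.08,0,0,0,0],[0.86,-0.08,0,0,0,0],[0.86,-0.08,0,0,0,0],[0,0,0,0,0,0]]], hand=-0.1)

```text
clock: 2.77
position: [0.4384, 0.0437, 0.2317]
ee_rot: [0.713, 0.701, 0.001, 0.0]
ft_force: [0.3, -0.3, 1.1]
grip_width: 0.549
grasp_force: 0.0
```

Run:
```python
from h import *
o=get_obs(); print(np.round(o["position"],4),np.round(o["ee_rot"],4),o["grip_width"],np.round(o["joint_pos"],2))
a=camera("top")[180:340,220:400];b=camera("scene")[130:290,240:420]
cv2.imwrite("pics/c2.png",np.hstack([cv2.resize(i,(400,356),interpolation=cv2.INTER_CUBIC) for i in(a,b)])[...,::-1])
```

```text
[0.4384 0.0437 0.2317] [7.133e-01 7.009e-01 7.000e-04 0.000e+00] 0.5490505848480234 [ 0.59 -0.05 -0.76  1.88 -0.04  1.3  -0.17]
```

View pics/c2.png

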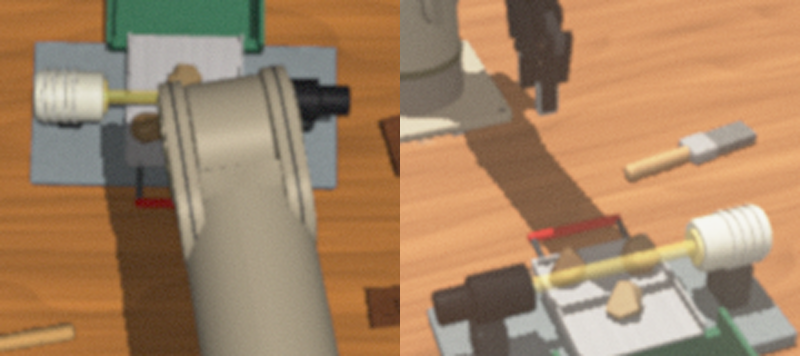

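The arm hides the right half of the handle. The left half (about (155,203) in the crop) hasn't moved, and the gripper hangs in front of the tray and clear of it. I'll descend around the bar next.

Call:
carry_out(commands=[[[0.45,0.02,0,0,0,0],[0.45,0.02,0,0,0,0],[0,0,0.8,0,0,0],[0,0,0.8,0,0,0],[0,0,0.8,0,0,0],[0,0,0.8,0,0,0],[0,0,0.5,0,0,0],[0,0,0.5,0,0,0],[0,0,0.5,0,0,0],[0,0,0,0,0,0],[0,0,0,0,0,0]]])

```text
clock: 3.78
position: [0.441, 0.072, 0.0428]
ee_rot: [0.716, 0.698, -0.001, -0.001]
ft_force: [-0.2, -0.4, 0.9]
grip_width: 0.551
grasp_force: 0.0
```

Call:
carry_out(commands=[[[0,0.1,0,0,0,0],[0,0,0,0,0,0],[0,0,0,0,0,0],[0,0,0,0,0,0],[0,0,0,0,0,0],[0,0,0,0,0,0],[0,0,0,0,0,0]]], hand=1, force=25)

```text
clock: 4.37
position: [0.443, 0.0725, 0.0437]
ee_rot: [0.715, 0.699, -0.003, -0.001]
ft_force: [-16.9, -0.0, 15.3]
grip_width: 0.132
grasp_force: 26.3
```

Call:
carry_out(commands=[[[0,0.01,-0.24,0,0,0],[0,0.01,-0.24,0,0,0],[0,0.04,-0.24,0,0,0],[0,0.04,-0.24,0,0,0],[0,0.06,-0.24,0,0,0],[0,0.06,-0.24,0,0,0],[0,0.08,-0.23,0,0,0],[0,0.08,-0.23,0,0,0],[0,0.11,-0.22,0,0,0],[0,0.11,-0.22,0,0,0],[0,0.13,-0.21,0,0,0],[0,0.13,-0.21,0,0,0]]])

```text
clock: 5.37
position: [0.476, 0.0719, 0.1537]
ee_rot: [0.715, 0.699, -0.004, -0.002]
ft_force: [-19.2, -0.9, 9.2]
grip_width: 0.131
grasp_force: 25.0
```

Call:
carry_out(commands=[[[0,0.14,-0.19,0,0,0],[0,0.14,-0.19,0,0,0],[0,0.16,-0.18,0,0,0],[0,0.16,-0.18,0,0,0],[0,0.18,-0.16,0,0,0],[0,0.18,-0.16,0,0,0],[0,0.2,-0.14,0,0,0],[0,0.2,-0.14,0,0,0],[0,0.21,-0.12,0,0,0],[0,0.21,-0.12,0,0,0],[0,0.21,-0.1,0,0,0],[0,0,0,0,0,0],[0,0,0,0,0,0],[0,0,0,0,0,0],[0,0,0,0,0,0],[0,0,0,0,0,0]]])

```text
clock: 6.7
position: [0.5594, 0.0701, 0.2225]
ee_rot: [0.715, 0.699, 0.0, 0.001]
ft_force: [-3.6, -0.8, 6.4]
grip_width: 0.128
grasp_force: 25.7
```

Run:
```python
from h import *
a=camera("top")[120:280,220:400];b=camera("scene")[190:370,240:440]
cv2.imwrite("pics/c3.png",np.hstack([cv2.resize(i,(400,360),interpolation=cv2.INTER_CUBIC) for i in(a,b)])[...,::-1])
```

```text
(no output)
```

View pics/c3.png

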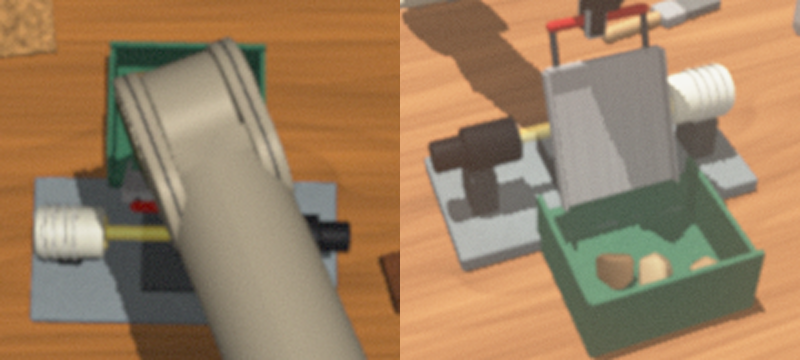

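The picture shows the tray bare and steep, with all three chunks in the bin at crop (615,270), (655,268) and (705,263). I'll lower it along the same arc.

Call:
carry_out(commands=[[[0,-0.21,0.1,0,0,0],[0,-0.21,0.12,0,0,0],[0,-0.21,0.12,0,0,0],[0,-0.2,0.14,0,0,0],[0,-0.2,0.14,0,0,0],[0,-0.18,0.16,0,0,0],[0,-0.18,0.16,0,0,0],[0,-0.16,0.18,0,0,0],[0,-0.16,0.18,0,0,0],[0,-0.14,0.19,0,0,0],[0,-0.14,0.19,0,0,0],[0,0,0,0,0,0]]])

```text
clock: 7.8
position: [0.4779, 0.0719, 0.1526]
ee_rot: [0.715, 0.699, -0.001, -0.0]
ft_force: [-6.9, -0.6, 2.9]
grip_width: 0.129
grasp_force: 26.8
```

Call:
carry_out(commands=[[[0,-0.13,0.21,0,0,0],[0,-0.13,0.21,0,0,0],[0,-0.11,0.22,0,0,0],[0,-0.11,0.22,0,0,0],[0,-0.08,0.23,0,0,0],[0,-0.08,0.23,0,0,0],[0,-0.06,0.24,0,0,0],[0,-0.06,0.24,0,0,0],[0,-0.04,0.24,0,0,0],[0,-0.04,0.24,0,0,0],[0,-0.01,0.24,0,0,0],[0,-0.01,0.22,0,0,0],[0,0,0,0,0,0],[0,0,0,0,0,0]]])

```text
clock: 8.97
position: [0.443, 0.0727, 0.043]
ee_rot: [0.715, 0.699, -0.002, -0.002]
ft_force: [-11.0, 1.0, 0.5]
grip_width: 0.125
grasp_force: 28.4
```

Call:
carry_out(commands=[[[0,0,0,0,0,0],[0,0,0,0,0,0],[0,0,0,0,0,0],[0,0,0,0,0,0],[0,0,0,0,0,0],[0,-0.05,-0.3,0,0,0],[0,0,-0.6,0,0,0],[0,0,-0.8,0,0,0],[0,0,-0.8,0,0,0],[0,0,-0.8,0,0,0],[0,0,-0.8,0,0,0],[0,0,-0.5,0,0,0],[0,0,0,0,0,0]]], hand=-0.1)

```text
clock: 10.05
position: [0.4457, 0.0733, 0.2325]
ee_rot: [0.715, 0.699, 0.002, 0.003]
ft_force: [1.0, -0.6, -0.7]
grip_width: 0.547
grasp_force: 0.0
```

Call:
carry_out(commands=[[[-0.74,0.22,0,0,0,0],[-0.74,0.22,0,0,0,0],[-0.74,0.22,0,0,0,0],[-0.74,0.22,0,0,0,0],[-0.74,0.22,0,0,0,0],[-0.74,0.22,0,0,0,0],[-0.74,0.22,0,0,0,0],[-0.74,0.22,0,0,0,0],[-0.74,0.22,0,0,0,0],[-0.74,0.22,0,0,0,0],[-0.74,0.22,0,0,0,0],[0,0,0,0,0,-0.9],[0,0,0,0,0,-0.9],[0,0,0,0,0,-0.95],[0,0,0,0,0,0],[0,0,0,0,0,0]]], hand=-0.1)

```text
clock: 11.38
position: [0.533, -0.2548, 0.2276]
ee_rot: [0.608, 0.794, 0.0, -0.0]
ft_force: [0.6, 0.3, 0.7]
grip_width: 0.549
grasp_force: 0.0
```

Run:
```python
from h import *
np.set_printoptions(precision=4,suppress=True)
o=get_obs(); print(np.round(o["position"],4),Rot.from_quat(o["ee_rot"]).as_matrix(),np.round(o["joint_pos"],2))
S=cv2.imread("pics/scene0.png")[...,::-1].copy();T0=cv2.imread("pics/top0.png")[...,::-1].copy()
# prism top: corners of bright (white+amber) top patch, both views, by local bright mask
def top(im,roi):
    x0,y0,x1,y1=roi;g=im[y0:y1,x0:x1].max(2);m=(g>200).astype(np.uint8);n,l,s,c=cv2.connectedComponentsWithStats(m);i=1+np.argmax(s[1:,4]);r=cv2.minAreaRect(np.argwhere(l==i)[:,::-1].astype(np.float32));return c[i]+[x0,y0],s[i,4],np.array(r[0])+[x0,y0],r[1:]
for nm,rt in(("blue",(400,228,421,250)),("amber",(421,224,441,246)),("green",(441,219,461,241))):
    t=top(T0,rt);print(nm,t,plane("top",t[2],.066))
T=camera("top");a=T[200:270,220:480];b=camera("scene")[230:350,130:290]
cv2.imwrite("pics/c4.png",np.vstack([cv2.resize(a,(780,210),interpolation=cv2.INTER_CUBIC),cv2.resize(b,(780,380),interpolation=cv2.INTER_CUBIC)])[...,::-1])
```

```text
[ 0.533  -0.2548  0.2276] [[-0.2599  0.9656 -0.0004]
 [ 0.9656  0.2599  0.0003]
 [ 0.0004 -0.0003 -1.    ]] [ 0.85  0.32 -0.59  1.54  0.18  1.34  0.5 ]
blue (array([411.0811, 239.5405]), np.int32(74), array([411.05, 239.65]), ((8.854375839233398, 8.538147926330566), 71.56504821777344)) [ 0.523  -0.1995  0.066 ]
amber (array([431.9205, 234.0114]), np.int32(88), array([431.85, 234.05]), ((8.854375839233398, 9.803059577941895), 71.56504821777344)) [ 0.5372 -0.2533  0.066 ]
green (array([453.2308, 232.0769]), np.int32(13), array([453.05, 232.15]), ((1.5811387300491333, 6.324554920196533), 71.56504821777344)) [ 0.5418 -0.3079  0.066 ]
```

View pics/c4.png

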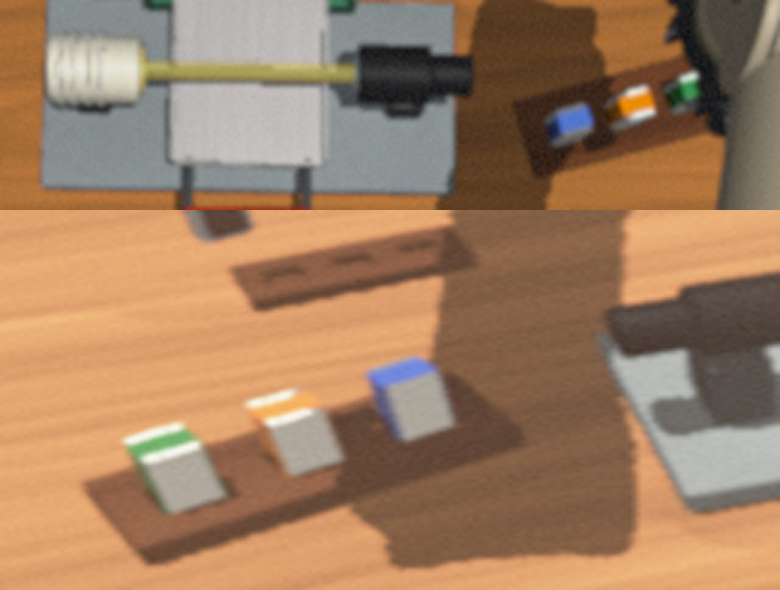

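The top strip of the picture shows the tray flat and empty under the beam. Amber stands free at crop (635,105), with its plates square to the tool's closing direction. I'll descend and grip.

Call:
carry_out(commands=[[[0,0.1,0.3,0,0,0],[0,0,0.7,0,0,0],[0,0,0.8,0,0,0],[0,0,0.8,0,0,0],[0,0,0.7,0,0,0],[0,0,0.5,0,0,0],[0,0,0.5,0,0,0],[0,0,0.5,0,0,0],[0,0,0,0,0,0],[0,0,0,0,0,0]]])

```text
clock: 12.32
position: [0.5364, -0.2531, 0.035]
ee_rot: [0.607, 0.794, -0.0, -0.001]
ft_force: [0.2, -0.9, -0.8]
grip_width: 0.55
grasp_force: 0.0
```

Call:
carry_out(commands=[[[0,0,0,0,0,0],[0,0,0,0,0,0],[0,0,0,0,0,0],[0,0,0,0,0,0],[0,0,0,0,0,0],[0,0,0,0,0,0]]], hand=1, force=25)

```text
clock: 12.82
position: [0.5376, -0.2541, 0.0373]
ee_rot: [0.607, 0.795, 0.0, 0.001]
ft_force: [-1.0, 0.3, 6.6]
grip_width: 0.276
grasp_force: 30.5
```

Call:
carry_out(commands=[[[0,0,-0.1,0,0,0],[0,0,-0.15,0,0,0],[0,0,-0.2,0,0,0],[0,0,-0.3,0,0,0],[0,0,-0.5,0,0,0],[0,0,-0.6,0,0,0],[0,0,-0.6,0,0,0],[0,0,-0.6,0,0,0],[0,0,-0.6,0,0,0],[0,0,-0.6,0,0,0],[0,0,-0.4,0,0,0],[0,0,-0.2,0,0,0],[0,0,0,0,0,0],[0,0,0,0,0,0]]], force=40)

```text
clock: 13.98
position: [0.5368, -0.2537, 0.23]
ee_rot: [0.607, 0.795, -0.0, 0.0]
ft_force: [-0.2, -0.3, -1.1]
grip_width: 0.274
grasp_force: 39.3
```

Run:
```python
from h import *
np.set_printoptions(precision=4,suppress=True)
o=get_obs(); print(np.round(o["position"],4),Rot.from_quat(o["ee_rot"]).as_matrix())
s=camera("scene");b=s[170:320,120:280]
cv2.imwrite("pics/c5.png",cv2.resize(b,(640,600),interpolation=cv2.INTER_CUBIC)[...,::-1])
# beam geometry from the latest unobstructed view (top0): lamp and viewer faces at z=.1
T=camera("top");cv2.imwrite("pics/t5.png",T[...,::-1]);hsv=cv2.cvtColor(T,cv2.COLOR_RGB2HSV)
m=cv2.inRange(hsv[205:240],(20,70,90),(35,255,255));xs=np.where(m.sum(0)>255*3)[0];print("beam cols",xs.min(),xs.max())
for x in range(280,330,10):
    r=np.where(m[:,x])[0]+205;print(x,r.min(),r.max(),plane("top",(x,r.mean()),.1))
print(plane("top",(xs.min(),223),.1),plane("top",(xs.max()+1,223),.1))
```

```text
[ 0.5368 -0.2537  0.23  ] [[-0.2628  0.9648  0.    ]
 [ 0.9648  0.2628 -0.0002]
 [-0.0002 -0.     -1.    ]]
beam cols 267 337
280 221 226 [0.56   0.1331 0.1   ]
290 221 226 [0.5599 0.1082 0.1   ]
300 221 226 [0.5598 0.0832 0.1   ]
310 221 226 [0.5597 0.0583 0.1   ]
320 221 226 [0.5596 0.0334 0.1   ]
[0.5614 0.1654 0.1   ] [ 0.5606 -0.0116  0.1   ]
```

View pics/c5.png

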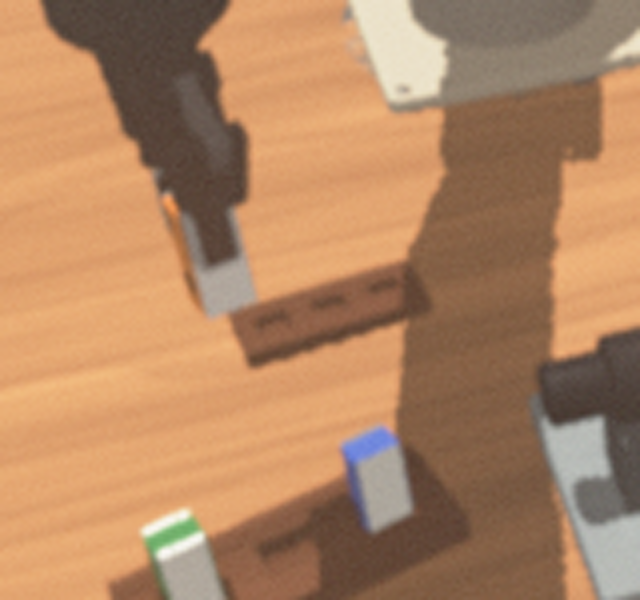

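The picture shows the prism held upright, clear of the rack, with pads on the plates. Its front-face foot corners are at crop (207,317) and (255,303). I'll check the foot height below the TCP.

Run:
```python
from h import *
np.set_printoptions(precision=4,suppress=True)
n=np.array([.9648,.2628,0]);c=np.array([.5368,-.2537,.23])+.011*n
for u in((171.75,249.25),(183.75,245.75)):
    o,d=ray("scene",u);X=o+d*(n@(c-o))/(n@d);print(X,(X-c)@[-.2628,.9648,0])
# beam in scene view: where its bounding rows cross plane x=.5597
S=cv2.imread("pics/scene0.png")[...,::-1].copy();hsv=cv2.cvtColor(S,cv2.COLOR_RGB2HSV)
for x in(325,345,355,365):
    r=np.where(cv2.inRange(hsv[225:275,x:x+1],(20,70,110),(35,255,255))[:,0])[0]+225
    if len(r):
        o,d=ray("scene",(x,r.mean()));print(x,r.min(),r.max(),o+d*(.5597-o[0])/d[0])
```

```text
[ 0.55   -0.2604  0.1974] -0.009921896044370132
[ 0.5439 -0.2379  0.1943] 0.013421531808296125
325 254 254 [0.5597 0.0497 0.0949]
345 244 249 [0.5597 0.0981 0.1021]
355 242 248 [0.5597 0.1231 0.0989]
365 239 244 [0.5597 0.148  0.1019]
```

Call:
carry_out(commands=[[[0,0,0,0,0,0.9],[0,0,0,0,0,0.9],[0,0,0,0,0,0.85],[0,0,0,0,0,0]]])

```text
clock: 14.42
position: [0.5365, -0.2535, 0.2288]
ee_rot: [0.713, 0.702, -0.0, -0.001]
ft_force: [0.5, 1.1, 0.1]
grip_width: 0.272
grasp_force: 39.3
```

Call:
carry_out(commands=[[[0.5,0.03,0,0,0,0],[0.69,0.04,0,0,0,0],[0.69,0.04,0,0,0,0],[0.69,0.04,0,0,0,0],[0.69,0.04,0,0,0,0],[0.69,0.04,0,0,0,0],[0.69,0.04,0,0,0,0],[0.69,0.04,0,0,0,0],[0.69,0.04,0,0,0,0],[0.69,0.04,0,0,0,0],[0.69,0.04,0,0,0,0],[0.5,0.02,0,0,0,0],[0.36,0,0,0,0,0],[0,0,0,0,0,0],[0,0,0,0,0,0]]])

```text
clock: 15.67
position: [0.5584, 0.0769, 0.2294]
ee_rot: [0.71, 0.704, -0.0, -0.0]
ft_force: [-1.0, -0.7, -0.3]
grip_width: 0.277
grasp_force: 39.3
```

Call:
carry_out(commands=[[[0,0.03,0.3,0,0,0.05],[0,0,0.5,0,0,0.05],[0,0,0.5,0,0,0],[0,0,0.5,0,0,0],[0,0,0.5,0,0,0],[0,0,0.3,0,0,0],[0,0,0.2,0,0,0],[0,0,0,0,0,0],[0,0,0,0,0,0],[0,0,0,0,0,0]]])

```text
clock: 16.5
position: [0.5607, 0.0764, 0.1191]
ee_rot: [0.715, 0.699, 0.001, 0.001]
ft_force: [-0.1, 0.3, -0.2]
grip_width: 0.274
grasp_force: 39.3
```

Run:
```python
from h import *
o=get_obs(); print(np.round(o["position"],4),np.round(o["ee_rot"],3))
b=camera("scene")[190:340,250:450];a=camera("top")[150:290,220:400]
cv2.imwrite("pics/c6.png",np.hstack([cv2.resize(b,(500,375),interpolation=cv2.INTER_CUBIC),cv2.resize(a,(300,375))])[...,::-1])
```

```text
[0.5607 0.0764 0.1191] [0.715 0.699 0.001 0.001]
```

View pics/c6.png

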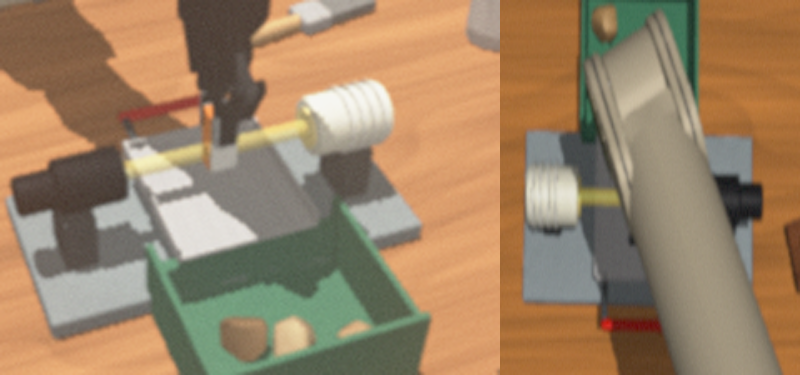

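The picture shows the prism in the beam just above the flat tray, with its foot edge at crop (212,171)–(237,164). The chunks are in the bin and the wrist shows no contact force. One last height check.

Run:
```python
from h import *
for u in((334.8,258.4),(344.8,255.6)):
    o,d=ray("scene",u);print(np.round(o+d*(.5717-o[0])/d[0],4))
```

```text
[0.5717 0.0686 0.0857]
[0.5717 0.093  0.0863]
```

Call:
carry_out(commands=[[[0,-0.02,0.07,0,0,0],[0,0,0,0,0,0],[0,0,0,0,0,0],[0,0,0,0,0,0],[0,0,0,0,0,0],[0,0,0,0,0,0]]])

```text
clock: 17.1
position: [0.5593, 0.0764, 0.1154]
ee_rot: [0.715, 0.699, 0.0, 0.0]
ft_force: [0.6, 0.9, -0.7]
grip_width: 0.276
grasp_force: 39.3
```

```bash
python3 -c "
from workcell import *
print(get_obs()['position'],hand_in())"
```

```text
the job is handed in; nothing more can be done
[0.55927804 0.07641936 0.11536474] None
```

I handed the job in at 17 s: the chunks are in the bin, the tray is back down flat, and the amber prism is held still in the beam by its frosted faces, with the fossil spot within a few millimetres of the beam axis by my measurements; the hand-in returned no verdict.

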